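# Turn the packing carousel to the open jar

## Task

Turn the jar turntable by pushing with the fingertips against the posts on its rim until the one open jar, the jar without a lid, is at the front, its middle in line with the steel tongue that sticks out from under the platter, then leave it standing there. Turn it gently and grasp nothing: do not touch or lift any jar, all four jars stay upright on the platter, and leave the bowl, cup and scissors where they are.

Things in the scene. Friction and masses are not known exactly. Their poses are not given: they have to be found in the camera images.
- stand: fixed stand of the turntable, bolted to the counter; origin on the counter (z = 0) on the platter's turning axis, z up. Its own -x direction is the front, where a flat steel tongue 30 mm wide sticks out 62 mm beyond the platter's edge, its top 18 mm above the counter. The front points roughly towards the robot, up to 0.5 rad either way.
- tongue_tip (a point): middle of the outer end of the tongue, on its top, 200 mm from the turning axis and 18 mm above the counter
- platter (a joint): turning angle of the platter about the vertical axis, rad, growing anticlockwise seen from above; at 0 post_a lies on the stand's +x side. Turns freely without a practical limit either way, against a light drag of about 0.5 N at the posts, and stops within a few degrees when the push ends.
- post_a (a point): top centre of one of six alike upright steel posts on the platter's rim, every 60 degrees, 125 mm from the turning axis; each is 12 mm in diameter and 30 mm tall, its top 68 mm above the counter. The platter is a plain round disc of radius 138 mm whose top is 38 mm above the counter; post_a turns with it.
- lidded_a: closed glass jar with black lid, 46 mm in diameter, 60 mm tall, 130 g, loose on the platter; origin at the centre of its underside, z up. Not to be touched.
- lidded_b: closed glass jar with black lid, 46 mm in diameter, 60 mm tall, 130 g, loose on the platter; origin at the centre of its underside, z up. Not to be touched.
- lidded_c: closed glass jar with black lid, 46 mm in diameter, 60 mm tall, 130 g, loose on the platter; origin at the centre of its underside, z up. Not to be touched.
- open_jar: the open, empty clear glass jar without a lid, 46 mm in diameter (40 mm at the mouth), 60 mm tall, 100 g, loose on the platter about 65 mm from the turning axis (55 to 75 mm), as are the others; it rides along by friction. Origin at the centre of its underside, z up. Not to be touched.
- open_jar_mid (a point): centre of the open jar, 30 mm above its underside
- bowl: loose round steel mixing bowl, 200 mm across, 75 mm tall, to the left of the turntable; origin at the centre of its underside. Leave alone.
- cup: loose yellow cup, 72 mm across, 95 mm tall, to the right; origin at the centre of its underside. Leave alone.
- scissors: scissors with red handles, 165 mm long, 14 mm thick, lying to the right; origin near the handles, blades towards its own +x. Leave alone.

How it is judged:
On the way:
1. the turntable is being turned by the fingers (contact force between the fingers and stand above 0.1 N and (velocity of joint platter above 0.05 rad/s or velocity of joint platter below -0.05 rad/s)), for 0.1 s.
At the end, for the whole second after the job is handed in: the middle of the open jar is at the front, within 15 mm sideways of the tongue's middle line (that is, within the tongue's width); the platter is at rest; all four jars stand upright on the platter within 100 mm of its axis; bowl, cup and scissors are within 20 mm of where they were (y of open_jar_mid in the frame of stand between -0.015 and 0.015 m and x of open_jar_mid in the frame of stand below -0.04 m and velocity of joint platter between -0.05 and 0.05 rad/s and horizontal distance between each of lidded_a, lidded_b, lidded_c, open_jar and stand below 0.1 m and angle between each of lidded_a, lidded_b, lidded_c, open_jar's own z axis and vertical below 0.1 rad and height (world z) of lidded_a between 0.034 and 0.045 m and height (world z) of lidded_b between 0.034 and 0.045 m and height (world z) of lidded_c between 0.034 and 0.045 m and height (world z) of open_jar between 0.034 and 0.045 m and linear speed of each of lidded_a, lidded_b, lidded_c, open_jar below 0.02 m/s and distance of each of bowl, cup, scissors from where it was at the start of the episode below 0.02 m); the robot touches nothing.
It fails at once if a jar is touched by the robot (contact force between any of the fingers, the arm and lidded_a above 0.5 N or contact force between any of the fingers, the arm and lidded_b above 0.5 N or contact force between any of the fingers, the arm and lidded_c above 0.5 N or contact force between any of the fingers, the arm and open_jar above 0.5 N).
It fails at once if a jar is lifted off the platter or tipped (height (world z) of any of lidded_a, lidded_b, lidded_c, open_jar above 0.05 m or angle between any of lidded_a, lidded_b, lidded_c, open_jar's own z axis and vertical above 0.3 rad).
It fails at once if the turntable is flung round (faster than 2.5 rad/s) (velocity of joint platter above 2.5 rad/s or velocity of joint platter below -2.5 rad/s).
It fails at once if the bowl, cup or scissors are pushed away (more than 20 mm) (distance of any of bowl, cup, scissors from where it was at the start of the episode above 0.02 m).
It also fails if it takes over 48 s, if anything falls off the work surface, if the arm or the gripper's body presses on something with over 40 N, if the wrist force passes 120 N, or if a joint passes its speed limit or range.

## Robot

A 6-joint arm with a two-finger parallel gripper is mounted at the origin on the work surface. World frame = base frame: x ahead of the robot, y to its left, z up, the work surface at z = 0. Lengths are in m, angles in rad, forces in N, time in s.
With the tool pointing down it reaches from about 0.275 to 0.75 m from the base axis. Payload 10.2 kg.
Tool frame: the origin (TCP) lies at the very end of the fingers, on their centre line; the grasp point (between the pads) lies 19 mm behind it; z points along the fingers, y is the line along which they close (so a half turn about z gives the same grasp; the last joint's range is limited). The gripper opens to 88 mm and grips with 3 to 60 N. Pads are 18 mm wide; open, the fingers measure 123 mm over their backs; the gripper's body (75 mm by 187 mm) begins 45 mm behind the grasp point.
Start: joints at [-1.328, 0.313, 1.498, -0, 1.331, -0.223], TCP at [0.236, -0.469, 0.208] pointing down, gripper open.
Joint ranges: [-2.94, 2.94], [-0.97, 2.17], [0.19, 2.56], [-1.23, 4.37], [0.02, 3.11], [-2.88, 2.88]. Speed limits (rad/s): [2.39, 2.39, 3.01, 3.14, 3.14, 3.14].

## Interface

Orientations are given as a unit quaternion [x, y, z, w].
In Python, from plant import robot, grab_frame, calibration, job, finder gives the robot as it stands.
- The arm moves only by the tool apply_moves, never from a script. Its argument "targets" is a list of rows, each an object of numbers: "x", "y", "z": the shift along the tool's x, y, z in cm; "ax", "ay", "az": the turn, a rotation vector about the tool's x, y, z in degrees. A call has 1 to 12 rows; each row is the pose to reach, as a shift and turn from the pose commanded when the call began, along the tool's axes at that moment; what a row does not reach only later rows make up. A row lasts 1/10 s, in which the tool goes at most 50 mm and 8.59 degrees, less where a joint would pass 70% of its speed; a pose out of reach is approached as far as the arm can. A call with a gripper value outside its range is refused whole. "gripper" is the opening in per cent of the stroke, from 0 (shut) to 100 (fully open), set as the call begins (left out, the last holds). The fingers move at their own pace and stop on an object; the grip force is fixed at half the most. Time passes only in rows, so rows that repeat a pose let the fingers close. It gives the time, the measured TCP pose, the force, the opening and the grip force at its end, in the units of the state.
- robot.state(): the state, without advancing time (a new reading comes with each control period).
- grab_frame(name): name is "side" or "top" or "wrist"; returns (picture, depth): 384x512x3 uint8, red, green, blue; 384x512 float32, m along the optical axis (not along the pixel's ray), 0 where there is no reading.
- calibration(name): a dict with "fov_y" (degrees; the focal length in pixels is half the picture's height over the tangent of half this angle, whatever the lens; pixels are square), "cx", "cy" (the principal point, pixels), "D" ([k1, k2, p1, p2, k3] as OpenCV has them; the pictures are not rectified), "rvec" (rotation vector, rad) and "tvec" (3), from world to camera coordinates, as OpenCV has them; the wrist camera has in their place "hand_eye" (4x4, takes a point from camera to tool coordinates, whose origin is the TCP and whose axes are the flange's). Camera axes: x right, y down, z forward; pixel columns grow to the right and rows downward; lengths in m; the calibration is good to about 2 mm. A picture is of the moment at which its call begins: read the wrist's pose just before it. calibration takes no time and is no camera call.
- job.hand_in(): hands the job in; it is judged then, once.
Trained networks look in the newest picture that a camera, given by its name, has taken for a name from the list of things; names that differ only in an ending like _2 or _b are one class to them, and where a whole thing is asked for, a point or a joint stands for the part that bears it (a point fixed in the world has none). Each returns a list of dicts, best first, with "p" (0 to 1); they miss things now and then, are a little off and sometimes report something else, mostly with a low value. They report only what shows in the picture. A call takes as long as a camera call.
- finder.regions_of(camera, thing): "pixels" (384x512 bool, what is visible of it) and "bbox" ([left, top, width, height] as shares, 0 to 1, of the picture: columns of its width, rows of its height, round what is visible of it).
- finder.spot_point(camera, thing): "point" ([column, row] as shares, 0 to 1, of the picture: columns of its width, rows of its height: a listed point, or the origin of a listed thing).
The state is a dict: "t": time; "joint_pos": joint angles; "joint_vel": joint speeds; "joint_torque": joint torques, N m; "eef_pos": TCP position; "tool_rot": TCP orientation; "force": force on the tool from outside, world axes, zero at the start; "ft_torque": the same for the moment, N m; "finger_gap": opening from 0.0 (shut) to 1.0 (fully open); "finger_force": force on a finger pad.
Only numpy, scipy, OpenCV 4.12 (cv2) and the standard library are available. Lean on these libraries where they do the work, as an engineer would, in place of code of your own. Each camera call takes 0.05 s, during which the arm holds its last target. There are 200 camera calls.

## Working session

There is one attempt and no reset: what is moved stays moved. The work goes in short steps, Python scripts to look and compute and a tool call to move; the robot and the scene stay as the last step left them, time stands still between calls to the robot, and variables do not carry over. Pictures are saved under pics/ and viewed, at most 10 in all, crops included, and the job is handed in when it is done.

Besides the shell and the picture viewer there is one more tool, called after "Request:" by a JSON object that holds its "op" and its "data", one argument or row to a line. apply_moves: Moves the arm, as the interface text tells. Its arguments: {"type":"object","properties":{"targets":{"type":"array"},"gripper":{"type":"number"}},"required":["targets"]}

```bash
mkdir -p pics
cat > h.py <<'E'
import numpy as np, cv2
from plant import robot, grab_frame, calibration, job, finder
def K(c): 
    f=192/np.tan(np.radians(c["fov_y"])/2); return np.array([[f,0,c["cx"]],[0,f,c["cy"]],[0,0,1]])
def ray(name,uv):
    c=calibration(name); n=cv2.undistortPoints(np.array(uv,float).reshape(-1,1,2),K(c),np.array(c["D"],float))[:,0]
    R=cv2.Rodrigues(np.array(c["rvec"],float))[0]; t=np.array(c["tvec"],float).ravel()
    d=np.c_[n,np.ones(len(n))]@R; return -R.T@t,d
def onz(name,uv,z):
    o,d=ray(name,uv); z=np.broadcast_to(z,len(d)); return o+d*((z-o[2])/d[:,2])[:,None]
def deproj(name,uv,depth):
    o,d=ray(name,uv); return o+d*np.asarray(depth)[:,None]
def proj(name,P):
    c=calibration(name); return cv2.projectPoints(np.array(P,float).reshape(-1,3),np.array(c["rvec"],float),np.array(c["tvec"],float),K(c),np.array(c["D"],float))[0][:,0]
E
python3 - <<'E'
from h import *
for n in("top","side"):
    im,d=grab_frame(n); cv2.imwrite(f"pics/{n}0.png",im[:,:,::-1])
    for th in("tongue_tip","post_a","stand","open_jar","lidded_a","open_jar_mid","cup","bowl","scissors"):
        r=finder.spot_point(n,th); print(n,th,[(np.round(np.array(a["point"])*[512,384],1).tolist(),round(a["p"],2)) for a in r[:7]])
print(robot.state())
E
```

```text
top tongue_tip [([269.8, 169.9], 0.73), ([233.2, 235.9], 0.57)]
top post_a [([217.0, 160.9], 0.76)]
top stand [([253.4, 179.7], 0.7)]
top open_jar [([268.1, 189.4], 0.62)]
top lidded_a [([230.6, 178.5], 0.77), ([267.8, 170.4], 0.7), ([246.3, 160.7], 0.56)]
top open_jar_mid [([269.8, 186.3], 0.58)]
top cup [([252.1, 180.8], 0.73), ([390.0, 211.6], 0.64)]
top bowl [([132.6, 167.2], 0.92), ([267.2, 188.4], 0.72)]
top scissors [([394.6, 170.1], 0.7)]
side tongue_tip [([316.8, 248.0], 0.84)]
side post_a [([216.3, 236.5], 0.67)]
side stand [([249.3, 224.6], 0.7)]
side open_jar [([263.8, 201.7], 0.64), ([226.9, 217.2], 0.19)]
side lidded_a [([244.5, 233.4], 0.85), ([226.3, 218.7], 0.77), ([241.2, 198.7], 0.64), ([256.2, 117.6], 0.4)]
side open_jar_mid [([263.2, 194.4], 0.75)]
side cup [([298.5, 126.9], 0.78)]
side bowl [([182.4, 372.4], 0.9)]
side scissors [([255.0, 117.9], 0.53)]
{'t': 1.0, 'joint_pos': array([-1.32838747e+00,  3.12901223e-01,  1.49770413e+00,  3.80106356e-05,
        1.33097921e+00, -2.23410371e-01]), 'joint_vel': array([-0.00038827,  0.00124777,  0.00033496,  0.00073672, -0.00164374,
       -0.00193706]), 'joint_torque': array([-2.79783781e-04, -4.02113271e+01, -2.52420259e+01,  6.94580795e-02,
        3.19213676e-02, -8.08570746e-06]), 'eef_pos': array([ 0.23580294, -0.46907838,  0.20831799]), 'tool_rot': array([9.72999990e-01, 2.30805155e-01, 1.84990214e-05, 3.86939148e-06]), 'force': array([-0.34365553,  0.51463967, -0.14409322]), 'ft_torque': array([ 0.03088902, -0.00804567, -0.0153896 ]), 'finger_force': 0.0, 'finger_gap': 1.0000463471694134}
```

View pics/top0.png

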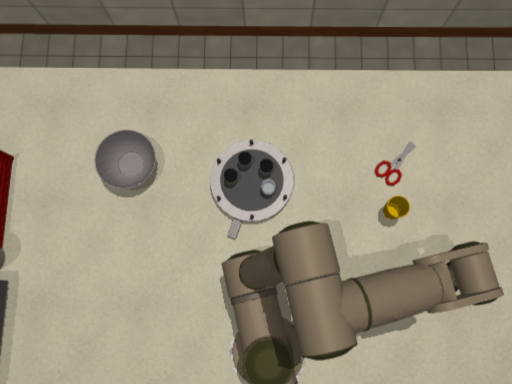

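View pics/side0.png

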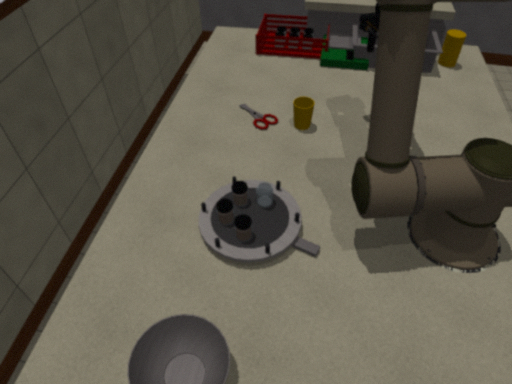

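Top view: platter centred near (252,181), six posts around it, open jar at (268,187), tongue end near (233,236) pointing to the robot (image down is -x). The side view agrees: open jar (264,195), tongue tip (317,248).

Run:
```python
from h import *
from scipy.optimize import least_squares
im,_=grab_frame("top"); im2,_=grab_frame("side")
def blobs(name,im,roi):
    x0,y0,x1,y1=roi; out=[]
    m=np.zeros(im.shape[:2],np.uint8); m[y0:y1,x0:x1]=(im[y0:y1,x0:x1].max(2)<40)*255
    n,l,s,c=cv2.connectedComponentsWithStats(m)
    print(name,[(c[i].round(1).tolist(),int(s[i,4])) for i in range(1,n) if s[i,4]>3])
blobs("top",im,(205,135,300,225)); blobs("side",im2,(190,170,310,260))
post=[(251,142),(284,160),(285,197),(251,218),(219,198),(219,161)]
P=onz("top",post,.06);print(P.round(3))
def f(p): return (np.hypot(P[:,0]-p[0],P[:,1]-p[1])-.125)
c=least_squares(f,P.mean(0)[:2]);print("centre",c.x,c.fun.round(4)); C=c.x
a=np.arctan2(P[:,1]-C[1],P[:,0]-C[0]);print("post deg",np.degrees(a).round(1),(np.degrees(a)%60).round(1))
for nm,uv in(("top",(233.2,235.9)),("side",(316.8,248))):
    t=onz(nm,[uv],.018)[0]; print("tip",t,np.hypot(*(t[:2]-C)),np.degrees(np.arctan2(*(t[:2]-C)[::-1])))
for nm,uv in(("top",(269,187)),("side",(263.2,194.4))):
    t=onz(nm,[uv],.068)[0]; print("jar",t,np.hypot(*(t[:2]-C)),np.degrees(np.arctan2(*(t[:2]-C)[::-1])))
for nm,uv in(("top",(390,211.6)),("side",(298.5,126.9))): print("cup",onz(nm,[uv],0.))
for n,i,r in(("t",im,(200,130,310,245)),("s",im2,(190,165,335,270))):
    cv2.imwrite(f"pics/crop_{n}.png",cv2.resize(i[r[1]:r[3],r[0]:r[2],::-1],None,fx=5,fy=5,interpolation=cv2.INTER_CUBIC))
a_=cv2.imread("pics/crop_t.png")
```

```text
top [([244.4, 157.9], 130), ([265.9, 165.3], 133), ([218.5, 161.5], 4), ([230.2, 174.9], 135)]
side [([238.9, 187.3], 185), ([277.9, 185.5], 17), ([230.9, 205.1], 328), ([270.7, 206.1], 67), ([203.4, 207.0], 17), ([240.2, 221.8], 324), ([296.7, 217.6], 22), ([249.6, 239.5], 103), ([217.0, 242.4], 21), ([267.0, 247.7], 27)]
[[ 0.666  0.062  0.06 ]
 [ 0.606 -0.047  0.06 ]
 [ 0.483 -0.051  0.06 ]
 [ 0.413  0.058  0.06 ]
 [ 0.477  0.163  0.06 ]
 [ 0.601  0.166  0.06 ]]
centre [0.54030372 0.05765365] [ 0.0012 -0.0011 -0.0019  0.0024 -0.0024 -0.0007]
post deg [   2.   -57.9 -118.   179.9  121.    61. ] [ 2.   2.1  2.  59.9  1.   1. ]
tip [0.35896752 0.11674314 0.018     ] 0.19072070200536 161.95148779742283
tip [0.35983078 0.12098686 0.018     ] 0.1912631165621009 160.66254246226313
jar [0.51346146 0.0011066  0.068     ] 0.06259453384839561 -115.39317817895126
jar [0.51760145 0.00608487 0.068     ] 0.05634476288264174 -113.76066912894963
cup [[ 0.44744886 -0.4031207   0.        ]]
cup [[ 0.46135233 -0.39184611  0.        ]]
```

View pics/crop_t.png

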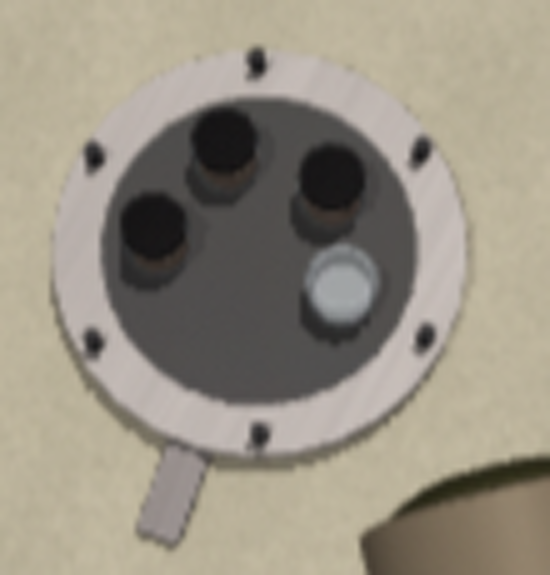

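```bash
cat >> h.py <<'E'
from scipy.spatial.transform import Rotation as Ro
def rows(pts, s=None):
    "world (x,y,z,psi deg of tool x) -> rows relative to the current pose"
    s=s or robot.state(); R=Ro.from_quat(s["tool_rot"]).as_matrix(); p0=s["eef_pos"]; psi0=np.degrees(np.arctan2(R[1,0],R[0,0]))
    for x,y,z,psi in pts:
        d=R.T@(np.array([x,y,z])-p0)*100; print("x %.1f y %.1f z %.1f az %.1f"%(*d,-((psi-psi0+180)%360-180)))
def arc(C,th,z,r=.129):
    t=np.radians(th); return (C[0]+r*np.cos(t),C[1]+r*np.sin(t),z,th+180)
E
python3 - <<'E'
from h import *
rows([arc((.540,.058),-96,z) for z in(.2,.05)])
print(calibration("wrist"))
E
```

```text
x 43.9 y -22.6 z 0.8 az -57.3
x 43.9 y -22.6 z 15.8 az -57.3
{'fov_y': 71.29805831715682, 'cx': 255.33571049094598, 'cy': 191.26102261609415, 'D': array([0.00745574, 0.        , 0.        , 0.        , 0.        ]), 'hand_eye': array([[-1.93874365e-04, -9.52746122e-01, -3.03767656e-01,
         7.70015097e-02],
       [ 9.99999914e-01, -2.96373056e-04,  2.91321112e-04,
        -2.83835207e-04],
       [-3.67583608e-04, -3.03767573e-01,  9.52746097e-01,
        -1.76742194e-01],
       [ 0.00000000e+00,  0.00000000e+00,  0.00000000e+00,
         1.00000000e+00]])}
```

Request:
{"op": "apply_moves", "data": {
  "targets": [
    {"x": 4.4,"y": -2.3,"z": -2,"az": -5},
    {"x": 8.8,"y": -4.5,"z": -2,"az": -11},
    {"x": 13.2,"y": -6.8,"z": -2,"az": -17},
    {"x": 17.6,"y": -9,"z": -2,"az": -23},
    {"x": 22,"y": -11.3,"z": -2,"az": -29},
    {"x": 26.4,"y": -13.6,"z": -2,"az": -35},
    {"x": 30.8,"y": -15.8,"z": -2,"az": -41},
    {"x": 35.2,"y": -18.1,"z": -2,"az": -47},
    {"x": 39.6,"y": -20.4,"z": -1,"az": -53},
    {"x": 43.9,"y": -22.6,"z": 0.8,"az": -57.3},
    {"x": 43.9,"y": -22.6,"z": 0.8,"az": -57.3},
    {"x": 43.9,"y": -22.6,"z": 0.8,"az": -57.3}
  ],
  "gripper": 0
}}

```text
invalid input
```

```bash
cat >> h.py <<'E'
def wray(s,uv):
    c=calibration("wrist"); T=np.eye(4); T[:3,:3]=Ro.from_quat(s["tool_rot"]).as_matrix(); T[:3,3]=s["eef_pos"]; T=T@np.array(c["hand_eye"])
    n=cv2.undistortPoints(np.array(uv,float).reshape(-1,1,2),K(c),np.array(c["D"],float))[:,0]
    return T[:3,3],np.c_[n,np.ones(len(n))]@T[:3,:3].T
def wonz(s,uv,z):
    o,d=wray(s,uv); z=np.broadcast_to(z,len(d)); return o+d*((z-o[2])/d[:,2])[:,None]
E
python3 - <<'E'
from h import *
s=robot.state(); im,d=grab_frame("wrist"); cv2.imwrite("pics/w1.png",im[:,:,::-1]); np.savez("w1.npz",d=d,im=im,p=s["eef_pos"],q=s["tool_rot"])
print(s["t"],s["eef_pos"],s["tool_rot"],s["finger_gap"])
for th in("tongue_tip","post_a","stand","open_jar","lidded_a","open_jar_mid"):
    r=finder.spot_point("wrist",th); print(th,[(np.round(np.array(a["point"])*[512,384],1).tolist(),round(a["p"],2)) for a in r[:7]])
E
```

```text
1.1 [ 0.23579223 -0.4690735   0.20830623] [ 9.73000555e-01  2.30802769e-01 -2.12932967e-06 -2.71092208e-05] 1.0005589511300035
tongue_tip []
post_a []
stand []
open_jar []
lidded_a []
open_jar_mid []
```

View pics/w1.png

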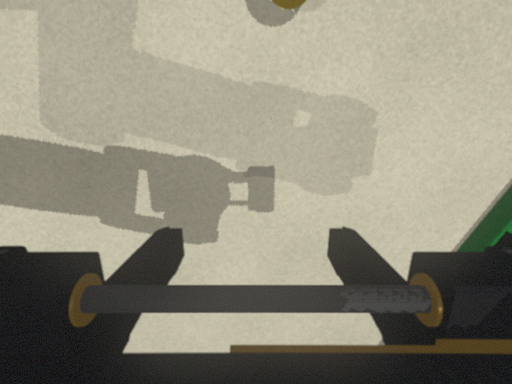

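The move was refused and the arm hasn't moved; this picture only shows bare counter. I'll retry with all six keys in each row.

Request:
{"op": "apply_moves", "data": {
  "targets": [
    {"x": 4.4,"y": -2.3,"z": -2,"ax": 0,"ay": 0,"az": -5},
    {"x": 8.8,"y": -4.5,"z": -2,"ax": 0,"ay": 0,"az": -11},
    {"x": 13.2,"y": -6.8,"z": -2,"ax": 0,"ay": 0,"az": -17},
    {"x": 17.6,"y": -9,"z": -2,"ax": 0,"ay": 0,"az": -23},
    {"x": 22,"y": -11.3,"z": -2,"ax": 0,"ay": 0,"az": -29},
    {"x": 26.4,"y": -13.6,"z": -2,"ax": 0,"ay": 0,"az": -35},
    {"x": 30.8,"y": -15.8,"z": -2,"ax": 0,"ay": 0,"az": -41},
    {"x": 35.2,"y": -18.1,"z": -2,"ax": 0,"ay": 0,"az": -47},
    {"x": 39.6,"y": -20.4,"z": -1,"ax": 0,"ay": 0,"az": -53},
    {"x": 43.9,"y": -22.6,"z": 0.8,"ax": 0,"ay": 0,"az": -57.3},
    {"x": 43.9,"y": -22.6,"z": 0.8,"ax": 0,"ay": 0,"az": -57.3},
    {"x": 43.9,"y": -22.6,"z": 0.8,"ax": 0,"ay": 0,"az": -57.3}
  ],
  "gripper": 0
}}

```text
t: 2.65
eef_pos: [0.5265, -0.0694, 0.1999]
tool_rot: [0.743, 0.67, -0.0, -0.0]
force: [-0.1, 0.4, 0.1]
finger_gap: 0.004
finger_force: 0.0
```

Run:
```python
from h import *
s=robot.state(); im,d=grab_frame("wrist"); cv2.imwrite("pics/w2.png",im[:,:,::-1])
np.savez("w2.npz",d=d,im=im,p=s["eef_pos"],q=s["tool_rot"])
for th in("tongue_tip","post_a","stand","open_jar","open_jar_mid"):
    r=finder.spot_point("wrist",th); print(th,[(np.round(np.array(a["point"])*[512,384],1).tolist(),round(a["p"],2)) for a in r[:7]])
```

```text
tongue_tip [([93.0, 20.6], 0.75)]
post_a [([292.2, 102.8], 0.42)]
stand [([260.7, 65.0], 0.93), ([311.3, 31.5], 0.67)]
open_jar [([239.7, 110.0], 0.96)]
open_jar_mid [([238.3, 112.2], 0.6)]
```

View pics/w2.png

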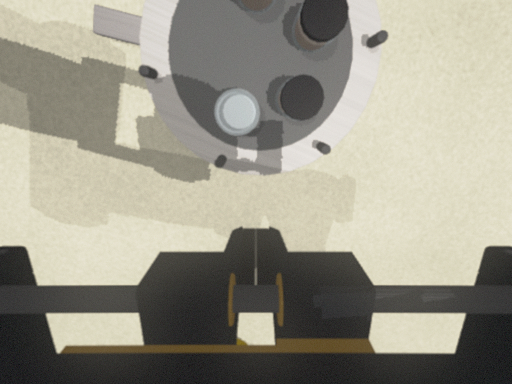

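Wrist view: open jar at (238,111), tongue end at (94,20), post tops at about (219,163), (325,150), (383,36) and (143,71).

Run:
```python
from h import *
from scipy.optimize import least_squares
z=np.load("w2.npz"); s=dict(eef_pos=z["p"],tool_rot=z["q"])
P=wonz(s,[(219,163),(325,150),(383,36),(143,71)],.068)
def f(p): # centre+phase
    t=p[2]+np.radians([0,60,120,-60]); return np.r_[P[:,0]-p[0]-.125*np.cos(t),P[:,1]-p[1]-.125*np.sin(t)]
q=least_squares(f,[.54,.058,np.radians(-118)]);C=q.x[:2];print(C,np.degrees(q.x[2]),q.fun.round(4))
for n,uv,zz in(("tip",(94,20.5),.018),("jar",(238,111),.068),("jarbase",(238.5,111),.04)):
    t=wonz(s,[uv],zz)[0]; v=t[:2]-C; print(n,t,np.hypot(*v),np.degrees(np.arctan2(v[1],v[0])))
# tongue edges: side lines
e=wonz(s,[(94,7),(139,17),(93,34),(139,43)],.018); 
for a,b in((0,1),(2,3)): v=e[a]-e[b]; print("edge dir",np.degrees(np.arctan2(v[1],v[0])))
c0=(.540,.057)
rows([arc(C,np.degrees(q.x[2])+17.5,.05)])
```

```text
[0.54340174 0.05877503] -118.64379767207451 [ 0.0004 -0.0008  0.0005 -0.0001  0.0004 -0.0002  0.0002 -0.0004]
tip [0.35566045 0.12153989 0.018     ] 0.19795509995055158 161.5144084959723
jar [0.51318837 0.00497787 0.068     ] 0.06170074439024027 -119.31928538247865
jarbase [0.51196438 0.00461431 0.04      ] 0.06262340130175259 -120.13284148006734
edge dir 163.08887191989768
edge dir 164.1326674871113
x 0.2 y -0.8 z 15.1 az 5.0
```

Request:
{"op": "apply_moves", "data": {
  "targets": [
    {"x": 0.2,"y": -0.8,"z": 4,"ax": 0,"ay": 0,"az": 5},
    {"x": 0.2,"y": -0.8,"z": 8,"ax": 0,"ay": 0,"az": 5},
    {"x": 0.2,"y": -0.8,"z": 12,"ax": 0,"ay": 0,"az": 5},
    {"x": 0.2,"y": -0.8,"z": 14.4,"ax": 0,"ay": 0,"az": 5},
    {"x": 0.2,"y": -0.8,"z": 15.1,"ax": 0,"ay": 0,"az": 5},
    {"x": 0.2,"y": -0.8,"z": 15.1,"ax": 0,"ay": 0,"az": 5}
  ]
}}

```text
t: 3.55
eef_pos: [0.5187, -0.0676, 0.0494]
tool_rot: [0.772, 0.636, -0.0, -0.0]
force: [1.1, 0.5, 0.8]
finger_gap: 0.012
finger_force: 0.0
```

Run:
```python
from h import *
s=robot.state();print(s["t"],s["eef_pos"],s["force"])
C=(.5434,.0588)
rows([arc(C,t,.05) for t in np.r_[-103:-136:12j]],s)
```

```text
3.55 [ 0.51867611 -0.0675763   0.04937215] [1.10524315 0.45070761 0.7695358 ]
x -0.0 y -0.4 z -0.1 az 1.9
x 0.0 y -1.1 z -0.1 az 4.9
x 0.1 y -1.8 z -0.1 az 7.9
x 0.2 y -2.4 z -0.1 az 10.9
x 0.4 y -3.1 z -0.1 az 13.9
x 0.5 y -3.8 z -0.1 az 16.9
x 0.8 y -4.4 z -0.1 az 19.9
x 1.0 y -5.0 z -0.1 az 22.9
x 1.3 y -5.6 z -0.1 az 25.9
x 1.6 y -6.2 z -0.1 az 28.9
x 1.9 y -6.8 z -0.1 az 31.9
x 2.3 y -7.4 z -0.1 az 34.9
```

Request:
{"op": "apply_moves", "data": {
  "targets": [
    {"x": 0,"y": -0.2,"z": 0,"ax": 0,"ay": 0,"az": 1},
    {"x": 0,"y": -0.5,"z": 0,"ax": 0,"ay": 0,"az": 2.5},
    {"x": 0,"y": -0.9,"z": 0,"ax": 0,"ay": 0,"az": 4},
    {"x": 0.1,"y": -1.4,"z": 0,"ax": 0,"ay": 0,"az": 6},
    {"x": 0.1,"y": -1.8,"z": 0,"ax": 0,"ay": 0,"az": 8},
    {"x": 0.2,"y": -2.3,"z": 0,"ax": 0,"ay": 0,"az": 10.4},
    {"x": 0.3,"y": -2.9,"z": 0,"ax": 0,"ay": 0,"az": 13},
    {"x": 0.5,"y": -3.5,"z": 0,"ax": 0,"ay": 0,"az": 15.9},
    {"x": 0.7,"y": -4.1,"z": 0,"ax": 0,"ay": 0,"az": 18.7},
    {"x": 0.9,"y": -4.7,"z": 0,"ax": 0,"ay": 0,"az": 21.4},
    {"x": 1.1,"y": -5.2,"z": 0,"ax": 0,"ay": 0,"az": 23.9},
    {"x": 1.3,"y": -5.6,"z": 0,"ax": 0,"ay": 0,"az": 25.9}
  ]
}}

```text
t: 4.75
eef_pos: [0.466, -0.0436, 0.0499]
tool_rot: [0.895, 0.446, 0.0, 0.0]
force: [-0.3, 1.0, 0.1]
finger_gap: 0.009
finger_force: 0.0
```

```bash
cat > look.py <<'E'
from h import *
import sys
C=np.array((.5434,.0588))
s=robot.state();print(s["t"],s["eef_pos"],s["force"],"finger deg",np.degrees(np.arctan2(*(s["eef_pos"][:2]-C)[::-1])))
for n in("top","side","wrist"):
    im,d=grab_frame(n); cv2.imwrite(f"pics/{n}_{sys.argv[1]}.png",im[:,:,::-1])
    for th in("open_jar_mid","open_jar"):
        for r in finder.spot_point(n,th)[:2]:
            uv=[np.array(r["point"])*[512,384]]; zz=.068 if "mid" in th else .038
            P=(wonz(s,uv,zz) if n=="wrist" else onz(n,uv,zz))[0]; v=P[:2]-C
            print(n,th,uv[0].round(1),round(r["p"],2),"r %.3f ang %.1f"%(np.hypot(*v),np.degrees(np.arctan2(v[1],v[0]))))
E
python3 look.py a
```

```text
4.75 [ 0.46597458 -0.04356829  0.04987481] [-0.28207894  0.95179874  0.06879114] finger deg -127.10174033170568
side open_jar_mid [262.6 193.8] 0.72 r 0.060 ang -113.6
side open_jar [263.7 200.5] 0.7 r 0.063 ang -114.4
wrist open_jar_mid [271.1 124.2] 0.84 r 0.062 ang -119.6
wrist open_jar [269. 119.] 0.62 r 0.060 ang -119.2
```

```bash
python3 -c "
import cv2,numpy as np
a=cv2.imread('pics/wrist_a.png');b=cv2.imread('pics/side_a.png')[150:300,170:370]
cv2.imwrite('pics/m_a.png',np.hstack([cv2.resize(a,(400,300)),cv2.resize(b,(400,300))]))"
```

```text
(no output)
```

View pics/m_a.png

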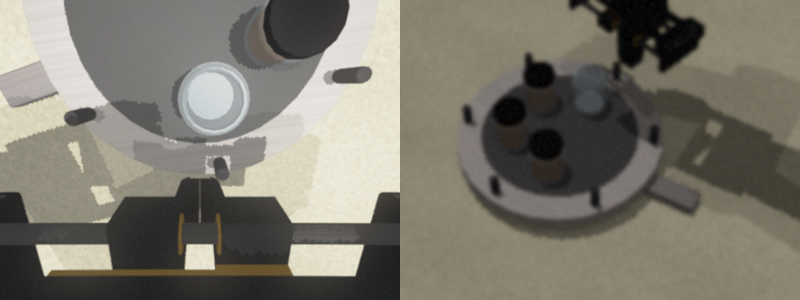

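The platter hasn't turned: the post is still near (282,215) in the wrist picture, right by the fingertips. I'll check where the TCP should appear in each view.

Run:
```python
from h import *
s=robot.state(); T=s["eef_pos"]; print(s["force"])
c=calibration("wrist"); H=np.linalg.inv(np.array(c["hand_eye"]))
R=Ro.from_quat(s["tool_rot"]).as_matrix()
def wproj(P): 
    q=(H@np.r_[R.T@(np.array(P)-T),1])[:3]; return (K(c)@(q/q[2]))[:2].round(1)
print("tcp wrist",wproj(T),"side",proj("side",T),"top",proj("top",T))
a=np.radians(-118.6); p=[.5434+.125*np.cos(a),.0588+.125*np.sin(a)]
for z in(.038,.068): print("post",p,z,wproj([*p,z]),proj("side",[*p,z]))
_,d=grab_frame("wrist"); print(d[195:262:6,230:300:6].round(3))
a=cv2.imread('pics/wrist_a.png')[130:300,170:350];b=cv2.imread('pics/side_a.png')[130:270,190:340]
cv2.imwrite('pics/m_b.png',np.hstack([cv2.resize(a,(400,400),interpolation=2),cv2.resize(b,(400,400),interpolation=2)]))
```

```text
[-1.28025557 -0.67894707  0.76916208]
tcp wrist [256.7 219.1] side [[284.32158497 188.22904329]] top [[282.64485345 202.45631637]]
post [np.float64(0.4835635177574241), np.float64(-0.05094787192849757)] 0.038 [280.7 207.3] [[278.49137656 188.46560413]]
post [np.float64(0.4835635177574241), np.float64(-0.05094787192849757)] 0.068 [284.9 224.1] [[278.74841327 181.01604157]]
[[0.198 0.198 0.199 0.198 0.197 0.196 0.199 0.198 0.197 0.198 0.198 0.198]
 [0.2   0.199 0.2   0.199 0.2   0.199 0.199 0.199 0.199 0.198 0.198 0.199]
 [0.2   0.202 0.201 0.2   0.201 0.201 0.202 0.2   0.188 0.184 0.199 0.199]
 [0.202 0.202 0.201 0.202 0.201 0.202 0.201 0.203 0.177 0.175 0.179 0.203]
 [0.205 0.203 0.204 0.204 0.204 0.204 0.204 0.204 0.172 0.171 0.172 0.246]
 [0.247 0.247 0.246 0.247 0.246 0.246 0.247 0.248 0.172 0.172 0.173 0.247]
 [0.249 0.154 0.153 0.158 0.158 0.157 0.156 0.153 0.153 0.175 0.249 0.249]
 [0.147 0.146 0.15  0.15  0.15  0.149 0.149 0.147 0.148 0.251 0.251 0.249]
 [0.14  0.14  0.144 0.143 0.144 0.143 0.143 0.141 0.14  0.141 0.253 0.252]
 [0.134 0.133 0.137 0.137 0.14  0.136 0.137 0.138 0.134 0.134 0.253 0.254]
 [0.085 0.129 0.132 0.133 0.141 0.131 0.131 0.132 0.128 0.084 0.083 0.085]
 [0.081 0.124 0.126 0.126 0.142 0.126 0.126 0.127 0.124 0.081 0.081 0.08 ]]
```

View pics/m_b.png

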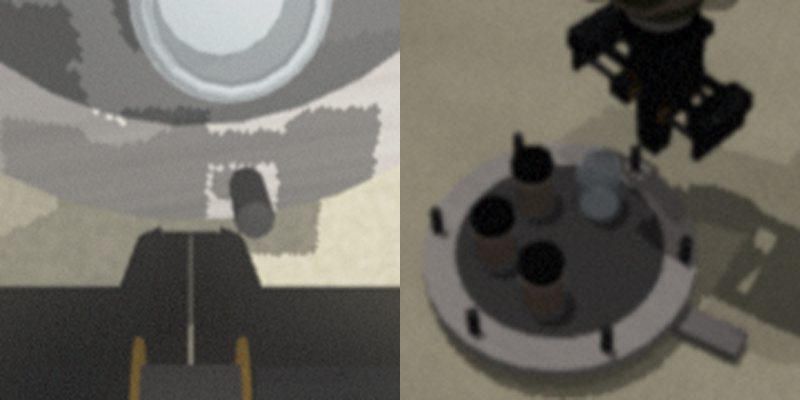

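Run:
```python
from h import *
c=calibration("wrist");H=np.array(c["hand_eye"])
def tool(d):
    v,u=np.mgrid[:384,:512]; k=K(c); p=np.stack([(u-k[0,2])/k[0,0]*d,(v-k[1,2])/k[0,0]*d,d],-1); return p@H[:3,:3].T+H[:3,3]
for nm,d in(("open",np.load("w1.npz")["d"]),("closed high",np.load("w2.npz")["d"]),("now",grab_frame("wrist")[1])):
    t=tool(d); print(nm)
    for v in range(222,300,8):
        m=(d[v]>0)&(t[v,:,2]<-.012)&(abs(t[v,:,1])<.07)
        if m.any(): q=t[v][m]; i=np.argsort(-q[:,2]); print(v,"maxz",q[i[0]].round(3),"y range",q[:,1].min().round(3),q[:,1].max().round(3), m.sum())
```

```text
open
230 maxz [ 0.006 -0.045 -0.031] y range -0.058 0.056 52
238 maxz [ 0.001 -0.045 -0.032] y range -0.059 0.057 68
246 maxz [-0.004 -0.045 -0.031] y range -0.06 0.058 86
254 maxz [-0.01   0.043 -0.031] y range -0.07 0.07 228
262 maxz [-0.01  -0.045 -0.04 ] y range -0.069 0.07 268
270 maxz [-0.011 -0.045 -0.047] y range -0.07 0.07 309
278 maxz [-0.011  0.044 -0.054] y range -0.07 0.069 334
286 maxz [ 0.024  0.05  -0.106] y range -0.068 0.066 510
294 maxz [ 0.023  0.01  -0.109] y range -0.067 0.066 512
closed high
230 maxz [ 0.007  0.004 -0.032] y range -0.014 0.012 46
238 maxz [ 0.007 -0.008 -0.042] y range -0.015 0.014 54
246 maxz [ 0.006 -0.001 -0.05 ] y range -0.016 0.014 60
254 maxz [ 0.002 -0.001 -0.05 ] y range -0.032 0.03 194
262 maxz [-0.003 -0.001 -0.05 ] y range -0.032 0.03 205
270 maxz [ 0.007 -0.007 -0.072] y range -0.032 0.03 214
278 maxz [ 0.004  0.002 -0.075] y range -0.032 0.03 225
286 maxz [ 0.024 -0.007 -0.106] y range -0.07 0.07 456
294 maxz [ 0.024 -0.063 -0.11 ] y range -0.07 0.07 474
now
222 maxz [ 0.005  0.012 -0.017] y range 0.012 0.023 18
230 maxz [ 0.     0.016 -0.018] y range -0.014 0.021 55
238 maxz [ 0.007 -0.005 -0.042] y range -0.015 0.014 54
246 maxz [ 0.006 -0.001 -0.05 ] y range -0.016 0.014 60
254 maxz [ 0.001 -0.001 -0.049] y range -0.032 0.03 196
262 maxz [-0.004 -0.001 -0.049] y range -0.032 0.03 204
270 maxz [ 0.007  0.006 -0.073] y range -0.032 0.03 213
278 maxz [ 0.004  0.005 -0.075] y range -0.032 0.03 226
286 maxz [ 0.024 -0.06  -0.106] y range -0.069 0.07 454
294 maxz [ 0.023 -0.04  -0.109] y range -0.07 0.07 474
```

The measured depth shows the real fingertips end about 30 mm short of the TCP, so they passed over the post. I'll go back to -101 deg and come down 28 mm lower.

Run:
```python
from h import *
C=(.5434,.0588)
rows([arc(C,t,.05) for t in (-119,-110,-101)]+[arc(C,-101,.022)])
```

```text
x 0.1 y 1.8 z -0.1 az -7.9
x 0.5 y 3.8 z -0.1 az -16.9
x 1.2 y 5.6 z -0.1 az -25.9
x 1.2 y 5.6 z 2.7 az -25.9
```

Request:
{"op": "apply_moves", "data": {
  "targets": [
    {"x": 0.1,"y": 1.8,"z": -0.5,"ax": 0,"ay": 0,"az": -7.9},
    {"x": 0.5,"y": 3.8,"z": -0.5,"ax": 0,"ay": 0,"az": -15.9},
    {"x": 1.2,"y": 5.6,"z": -0.5,"ax": 0,"ay": 0,"az": -24},
    {"x": 1.2,"y": 5.6,"z": 0,"ax": 0,"ay": 0,"az": -25.9},
    {"x": 1.2,"y": 5.6,"z": 0.5,"ax": 0,"ay": 0,"az": -25.9},
    {"x": 1.2,"y": 5.6,"z": 1,"ax": 0,"ay": 0,"az": -25.9},
    {"x": 1.2,"y": 5.6,"z": 1.5,"ax": 0,"ay": 0,"az": -25.9},
    {"x": 1.2,"y": 5.6,"z": 2,"ax": 0,"ay": 0,"az": -25.9},
    {"x": 1.2,"y": 5.6,"z": 2.2,"ax": 0,"ay": 0,"az": -25.9},
    {"x": 1.2,"y": 5.6,"z": 2.2,"ax": 0,"ay": 0,"az": -25.9}
  ]
}}

```text
t: 6.3
eef_pos: [0.5181, -0.0676, 0.027]
tool_rot: [0.772, 0.636, -0.0, -0.0]
force: [-0.4, -0.4, -0.4]
finger_gap: 0.008
finger_force: 0.0
```

```bash
cat > m.py <<'E'
import sys;sys.argv=["look","c"]
exec(open("look.py").read())
a=cv2.imread('pics/wrist_c.png');b=cv2.imread('pics/side_c.png')[130:270,190:340]
cv2.imwrite('pics/m_c.png',np.hstack([cv2.resize(a,(400,300)),cv2.resize(b,(400,300),interpolation=2)]))
E
python3 m.py
```

```text
6.3 [ 0.51807394 -0.06764387  0.02703814] [-0.44468002 -0.35406505 -0.39759104] finger deg -101.32617562077247
side open_jar_mid [264.6 193.7] 0.6 r 0.063 ang -117.5
side open_jar_mid [301.2 126.7] 0.4 r 0.377 ang -104.8
side open_jar [263.3 200.8] 0.67 r 0.062 ang -114.2
side open_jar [317.8 252. ] 0.16 r 0.206 ang 154.7
wrist open_jar_mid [219.4 122.7] 0.61 r 0.062 ang -119.6
wrist open_jar [224.  117.1] 0.8 r 0.061 ang -121.0
```

View pics/m_c.png

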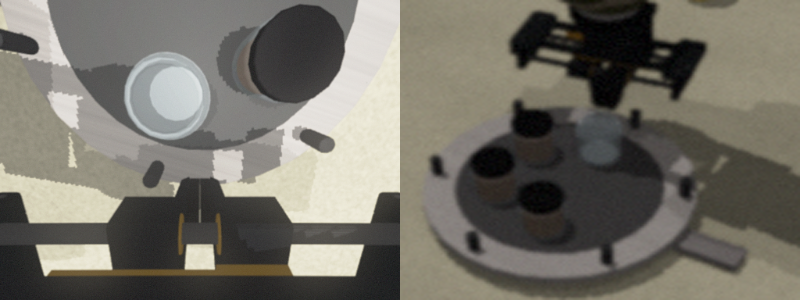

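Wrist view: the post is left of the fingertips and not yet touched. In the side view the tip is just below post-top height. I'll go 8 mm lower and then push.

Request:
{"op": "apply_moves", "data": {
  "targets": [
    {"x": 0,"y": 0,"z": 0.4,"ax": 0,"ay": 0,"az": 0},
    {"x": 0,"y": 0,"z": 0.8,"ax": 0,"ay": 0,"az": 0},
    {"x": 0,"y": -0.2,"z": 0.8,"ax": 0,"ay": 0,"az": 1},
    {"x": 0,"y": -0.5,"z": 0.8,"ax": 0,"ay": 0,"az": 2.5},
    {"x": 0,"y": -0.9,"z": 0.8,"ax": 0,"ay": 0,"az": 4},
    {"x": 0.1,"y": -1.3,"z": 0.8,"ax": 0,"ay": 0,"az": 6},
    {"x": 0.1,"y": -1.7,"z": 0.8,"ax": 0,"ay": 0,"az": 7.6},
    {"x": 0.2,"y": -2.2,"z": 0.8,"ax": 0,"ay": 0,"az": 10},
    {"x": 0.3,"y": -2.8,"z": 0.8,"ax": 0,"ay": 0,"az": 12.6},
    {"x": 0.5,"y": -3.3,"z": 0.8,"ax": 0,"ay": 0,"az": 15},
    {"x": 0.6,"y": -3.8,"z": 0.8,"ax": 0,"ay": 0,"az": 17},
    {"x": 0.7,"y": -4.1,"z": 0.8,"ax": 0,"ay": 0,"az": 18.4}
  ]
}}

```text
t: 7.95
eef_pos: [0.479, -0.053, 0.0195]
tool_rot: [0.864, 0.504, 0.0, 0.0]
force: [-0.4, 0.4, 0.8]
finger_gap: 0.005
finger_force: 0.2
```

```bash
python3 look.py d
python3 - <<'E'
from h import *
rows([arc((.5434,.0588),t,.019) for t in np.r_[-123:-156:12j]])
E
```

```text
7.95 [ 0.47902642 -0.05295227  0.01948945] [-0.42678071  0.3729958   0.77084638] finger deg -119.94358664986854
side open_jar_mid [268.8 197.9] 0.85 r 0.060 ang -135.1
side open_jar_mid [226.7 212.8] 0.73 r 0.062 ang 25.4
side open_jar [268.3 204.3] 0.72 r 0.062 ang -131.6
wrist open_jar_mid [231.8 127.8] 0.78 r 0.063 ang -131.6
wrist open_jar [234.5 123.2] 0.65 r 0.063 ang -132.5
x 0.0 y -0.7 z 0.0 az 3.6
x 0.1 y -1.4 z 0.0 az 6.6
x 0.2 y -2.1 z 0.0 az 9.6
x 0.3 y -2.7 z 0.0 az 12.6
x 0.5 y -3.4 z 0.0 az 15.6
x 0.7 y -4.0 z 0.0 az 18.6
x 0.9 y -4.7 z 0.0 az 21.6
x 1.2 y -5.3 z 0.0 az 24.6
x 1.5 y -5.9 z 0.0 az 27.6
x 1.8 y -6.5 z 0.0 az 30.6
x 2.1 y -7.1 z 0.0 az 33.6
x 2.5 y -7.6 z 0.0 az 36.6
```

The jar has ridden along to about -132 deg, so the push works. Continuing along the arc.

Request:
{"op": "apply_moves", "data": {
  "targets": [
    {"x": 0,"y": -0.2,"z": 0,"ax": 0,"ay": 0,"az": 1},
    {"x": 0,"y": -0.6,"z": 0,"ax": 0,"ay": 0,"az": 3},
    {"x": 0.1,"y": -1.2,"z": 0,"ax": 0,"ay": 0,"az": 5.6},
    {"x": 0.2,"y": -1.8,"z": 0,"ax": 0,"ay": 0,"az": 8.4},
    {"x": 0.3,"y": -2.4,"z": 0,"ax": 0,"ay": 0,"az": 11.2},
    {"x": 0.4,"y": -3,"z": 0,"ax": 0,"ay": 0,"az": 14},
    {"x": 0.6,"y": -3.6,"z": 0,"ax": 0,"ay": 0,"az": 17},
    {"x": 0.8,"y": -4.3,"z": 0,"ax": 0,"ay": 0,"az": 20},
    {"x": 1,"y": -4.9,"z": 0,"ax": 0,"ay": 0,"az": 22.8},
    {"x": 1.3,"y": -5.5,"z": 0,"ax": 0,"ay": 0,"az": 25.5},
    {"x": 1.5,"y": -5.9,"z": 0,"ax": 0,"ay": 0,"az": 27.7},
    {"x": 1.6,"y": -6.2,"z": 0,"ax": 0,"ay": 0,"az": 29}
  ]
}}

```text
t: 9.6
eef_pos: [0.4331, -0.0084, 0.0194]
tool_rot: [0.962, 0.271, 0.0, 0.0]
force: [0.7, -1.2, 0.1]
finger_gap: 0.005
finger_force: 0.2
```

```bash
python3 look.py e
python3 - <<'E'
from h import *
rows([arc((.5434,.0588),t,.019) for t in np.r_[-150:-180:11j]])
E
```

```text
9.6 [ 0.43311571 -0.00844016  0.01939668] [ 0.71540057 -1.16605615  0.06443896] finger deg -148.62940379086032
side open_jar_mid [273.3 204.6] 0.73 r 0.062 ang -160.0
side open_jar [270.2 212.4] 0.86 r 0.054 ang -160.0
wrist open_jar_mid [229.3 126.7] 0.79 r 0.063 ang -160.3
x 0.0 y -0.3 z 0.0 az 1.6
x 0.1 y -1.0 z 0.0 az 4.6
x 0.1 y -1.7 z 0.0 az 7.6
x 0.2 y -2.4 z 0.0 az 10.6
x 0.4 y -3.0 z 0.0 az 13.6
x 0.6 y -3.7 z 0.0 az 16.6
x 0.8 y -4.3 z 0.0 az 19.6
x 1.0 y -4.9 z 0.0 az 22.6
x 1.3 y -5.6 z 0.0 az 25.6
x 1.6 y -6.2 z 0.0 az 28.6
x 1.9 y -6.7 z 0.0 az 31.6
```

Request:
{"op": "apply_moves", "data": {
  "targets": [
    {"x": 0,"y": -0.2,"z": 0,"ax": 0,"ay": 0,"az": 1},
    {"x": 0,"y": -0.6,"z": 0,"ax": 0,"ay": 0,"az": 3},
    {"x": 0.1,"y": -1.2,"z": 0,"ax": 0,"ay": 0,"az": 5.6},
    {"x": 0.2,"y": -1.8,"z": 0,"ax": 0,"ay": 0,"az": 8.4},
    {"x": 0.3,"y": -2.4,"z": 0,"ax": 0,"ay": 0,"az": 11.2},
    {"x": 0.4,"y": -3,"z": 0,"ax": 0,"ay": 0,"az": 14},
    {"x": 0.6,"y": -3.6,"z": 0,"ax": 0,"ay": 0,"az": 17},
    {"x": 0.8,"y": -4.3,"z": 0,"ax": 0,"ay": 0,"az": 20},
    {"x": 1,"y": -4.9,"z": 0,"ax": 0,"ay": 0,"az": 22.8},
    {"x": 1.3,"y": -5.5,"z": 0,"ax": 0,"ay": 0,"az": 25.5},
    {"x": 1.5,"y": -5.9,"z": 0,"ax": 0,"ay": 0,"az": 27.7},
    {"x": 1.6,"y": -6.2,"z": 0,"ax": 0,"ay": 0,"az": 29}
  ]
}}

```text
t: 11.25
eef_pos: [0.4144, 0.0528, 0.0193]
tool_rot: [1.0, 0.022, 0.0, 0.0]
force: [-0.1, -0.2, -0.4]
finger_gap: 0.003
finger_force: 0.2
```

```bash
python3 look.py f
python3 - <<'E'
from h import *
rows([arc((.5434,.0588),t,.019) for t in np.r_[-180:-190:6j]])
E
```

```text
11.25 [0.41435811 0.05282803 0.01934665] [-0.09714954 -0.20650765 -0.36088515] finger deg -177.35028163845809
side open_jar_mid [271.8 217.3] 0.79 r 0.065 ang 160.0
side open_jar_mid [237.  197.6] 0.46 r 0.051 ang -35.6
side open_jar [273.4 221.1] 0.64 r 0.064 ang 171.2
side open_jar [263.9 201.6] 0.33 r 0.060 ang -117.0
wrist open_jar_mid [230.3 130.4] 0.67 r 0.064 ang 172.7
wrist open_jar_mid [342.7  72.7] 0.16 r 0.055 ang -131.9
wrist open_jar [234.6 122.9] 0.91 r 0.062 ang 172.3
x 0.0 y -0.6 z 0.0 az 2.6
x 0.1 y -1.1 z 0.0 az 4.6
x 0.1 y -1.5 z 0.0 az 6.6
x 0.2 y -2.0 z 0.0 az 8.6
x 0.2 y -2.4 z 0.0 az 10.6
x 0.3 y -2.9 z 0.0 az 12.6
```

Request:
{"op": "apply_moves", "data": {
  "targets": [
    {"x": 0,"y": -0.2,"z": 0,"ax": 0,"ay": 0,"az": 1},
    {"x": 0,"y": -0.5,"z": 0,"ax": 0,"ay": 0,"az": 2.2},
    {"x": 0.1,"y": -0.8,"z": 0,"ax": 0,"ay": 0,"az": 3.6},
    {"x": 0.1,"y": -1.1,"z": 0,"ax": 0,"ay": 0,"az": 5},
    {"x": 0.1,"y": -1.4,"z": 0,"ax": 0,"ay": 0,"az": 6.3},
    {"x": 0.2,"y": -1.7,"z": 0,"ax": 0,"ay": 0,"az": 7.5},
    {"x": 0.2,"y": -1.9,"z": 0,"ax": 0,"ay": 0,"az": 8.4},
    {"x": 0.2,"y": -2.1,"z": 0,"ax": 0,"ay": 0,"az": 9},
    {"x": 0.2,"y": -2.1,"z": 0,"ax": 0,"ay": 0,"az": 9.2},
    {"x": 0,"y": -1.6,"z": 0,"ax": 0,"ay": 0,"az": 8},
    {"x": -0.2,"y": -1,"z": 0,"ax": 0,"ay": 0,"az": 6},
    {"x": -0.2,"y": -1,"z": 0,"ax": 0,"ay": 0,"az": 6}
  ]
}}

```text
t: 12.9
eef_pos: [0.4118, 0.0621, 0.0193]
tool_rot: [1.0, -0.03, -0.0, -0.0]
force: [-0.3, -0.3, -1.0]
finger_gap: 0.003
finger_force: 0.0
```

Request:
{"op": "apply_moves", "data": {
  "targets": [
    {"x": 0,"y": 0,"z": -3,"ax": 0,"ay": 0,"az": 0},
    {"x": 0,"y": 0,"z": -7,"ax": 0,"ay": 0,"az": 0},
    {"x": 0,"y": 0,"z": -11,"ax": 0,"ay": 0,"az": 0},
    {"x": 0,"y": 0,"z": -15,"ax": 0,"ay": 0,"az": 0},
    {"x": 0,"y": 0,"z": -18,"ax": 0,"ay": 0,"az": 0},
    {"x": 0,"y": 0,"z": -18,"ax": 0,"ay": 0,"az": 0},
    {"x": 0,"y": 0,"z": -18,"ax": 0,"ay": 0,"az": 0}
  ]
}}

```text
t: 13.6
eef_pos: [0.4118, 0.0626, 0.199]
tool_rot: [1.0, -0.03, 0.0, -0.0]
force: [-0.2, -0.0, -0.3]
finger_gap: 0.002
finger_force: 0.0
```

```bash
python3 look.py g
python3 - <<'E'
import cv2,numpy as np
a=cv2.imread('pics/wrist_g.png');b=cv2.imread('pics/side_g.png')[130:270,190:340]
cv2.imwrite('pics/m_g.png',np.hstack([cv2.resize(a,(480,360)),cv2.resize(b,(320,360),interpolation=2)]))
E
```

```text
13.6 [0.41176855 0.06260754 0.19904638] [-0.17455768 -0.04334011 -0.32809898] finger deg 178.34313680158206
top open_jar [251.3 178.9] 0.49 r 0.003 ang 22.1
side open_jar_mid [270.6 214. ] 0.79 r 0.057 ang 168.1
side open_jar_mid [265.6 201.2] 0.39 r 0.047 ang -140.9
side open_jar [267.7 224.7] 0.98 r 0.056 ang 154.5
wrist open_jar_mid [296.3  14.5] 0.69 r 0.056 ang -58.5
wrist open_jar_mid [237. 112.] 0.63 r 0.063 ang 162.4
wrist open_jar [238.5 112. ] 0.78 r 0.063 ang 162.4
```

View pics/m_g.png

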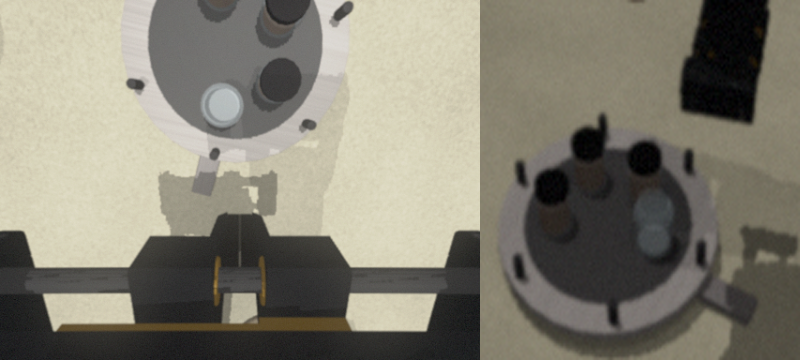

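The wrist view shows the open jar (222,104) in line with the tongue (205,175), at 162.4 deg against about 161.5–163. All jars are upright and the arm is clear.

```bash
python3 -c "
from plant import job; print(job.hand_in())"
```

```text
the job is handed in; nothing more can be done
None
```

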